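# Clamp a glued bamboo box with a one-hand ratchet clamp

## Robot

A 6-joint arm with a two-finger parallel gripper is mounted at the origin on the work surface. World frame = base frame: x ahead of the robot, y to its left, z up, the work surface at z = 0. Lengths are in m, angles in rad, forces in N, time in s.
With the tool pointing down it reaches from about 0.3 to 0.825 m from the base axis. Payload 5.4 kg.
Tool frame: the origin (TCP) lies at the very end of the fingers, on their centre line; the grasp point (between the pads) lies 19 mm behind it; z points along the fingers, x is the direction in which the jaws open and shut, and the axes are right-handed (so a half turn about z gives the same grasp; the last joint's range is limited). The gripper opens to 92 mm and grips with 3 to 60 N. Pads are 20 mm wide; open, the fingers measure 128 mm over their backs; the gripper's body (75 mm by 189 mm) begins 69 mm behind the grasp point.
Start: joints at [0.936, 0.158, 1.597, -0, 1.386, -0.21], TCP at [0.237, 0.524, 0.215] pointing down, gripper open.
Joint ranges: [-2.91, 2.91], [-0.94, 2.29], [0.18, 2.7], [-1.29, 4.43], [0.17, 2.64], [-3, 3]. Speed limits (rad/s): [2.57, 2.57, 3.14, 3.14, 3.14, 3.14].

## Interface

Orientations are given as a rotation vector (axis times angle).
In Python, from workcell import bot gives the robot as it stands. Calls block until the motion is done:
- bot.goto(position, orientation): joint-space move of the TCP to a pose.
- bot.line_to(position, rot=None, max_speed=0.15): straight line of the TCP; rot=None keeps the orientation; max_speed is the mean speed in m/s.
- bot.set_joints(angles): joint-space move.
- bot.set_gripper(opening, newtons=None): opening from 0.0 (shut) to 1.0 (fully open); newtons is the grip in N (None keeps the last); returns when the fingers have stopped.
- bot.hold(seconds).
- bot.inverse_kinematics(position, orientation): joint angles nearest the present ones, or None.
- bot.read_camera(name): name is "scene" or "top"; returns a dict with "pixels" (400x640x3 uint8, blue, green, red), "fx", "fy", "cx", "cy" (pixels), "R" (3x3) and "t" (3): a world point X has camera coordinates R X + t. Camera axes: x right, y down, z forward; pixel columns grow to the right and rows downward; lengths in m; the calibration is good to about 2 mm. A picture is of the moment at which its call begins. There is no depth.
A pose or a line that the arm cannot do raises bot.MotionError and nothing moves.
- bot.job_done(): hands the job in, once; it reports no verdict.
Readings, each from a call of its own:
- bot.current_clock(): time.
- bot.current_joints(): joint angles.
- bot.current_joint_vel(): joint speeds.
- bot.current_effort(): joint torques, N m.
- bot.current_ee_pos(): TCP position.
- bot.current_tool_rot(): TCP orientation.
- bot.current_contact_force(): force on the tool from outside, world axes, zero at the start.
- bot.current_ft_torque(): the same for the moment, N m.
- bot.current_opening(): opening from 0.0 (shut) to 1.0 (fully open).
Only numpy, scipy, OpenCV 4.12 (cv2) and the standard library are available. Lean on these libraries where they do the work, as an engineer would, in place of code of your own. Each camera call takes 0.05 s, during which the arm holds its last target. There are 200 camera calls.

## Task

The end joint of the little sliding-lid bamboo box has just been glued: set the box on the bed of the ratchet clamp, lid up, lengthwise and centred, with one end against the fixed jaw, and let go of it. Then pump the clamp's trigger against its fixed grip, moving the jaw with the trigger only, until the spring-loaded pad is against the box and pressed in about half of its travel, never to the bottom, which would crush the box. Finish while still holding the trigger squeezed so, and leave the other things on the shelf where they are.

Things in the scene. Friction and masses are not known exactly. Their poses are not given: they have to be found in the camera images.
- box_center (a point): Centre of the loose bamboo box, half-way up. Closed box with sliding lid (does not move), 70 long (its x) x 46 wide (its y) x 42 high (z) mm, about 0.14 kg, standing on the shelf. Either end may go to the fixed jaw. Grip it across its 46 mm width.
- bamboo_box: The same box; origin at the centre of its underside, same axes.
- clamp: One-hand ratchet bar clamp, fixed to the shelf; place and yaw vary. Origin under its grey base plate (66 mm wide, x=-170 to +150 mm, top = bed, z=20 mm). Its x runs along the bar from trigger to fixed jaw, z up; all offsets below are in this frame, in mm. Channel and trigger slide reach up to z=61; what stands forward of the fixed grip is at most 62 high.
- seat (a point): Point of the clamp, same axes, at x=87, y=0, z=41 mm: where the centre of the box belongs when it stands on the bed, lengthwise along x, against the fixed jaw.
- fixed_jaw: Fixed jaw at the far end of the clamp: face at x=122 mm, 44 wide, top at z=62 mm. Its origin coincides with the clamp's.
- grip (a point): Centre of the fixed upright black grip, at x=-69, y=0, z=91 mm of the clamp: plate 12 thick in x, 24 wide in y, z=60 to 122 mm.
- trigger_lever: Upright black trigger plate behind the fixed grip: released, x=-104 to -94, 24 wide in y, z=61 to 122 mm; slides towards +x. Trigger and grip together measure 41 mm over their outer faces released, 25 mm fully squeezed (then centred at x=-75.5). Squeeze from above, fingers closing along the clamp's x. Origin at the clamp's origin when released.
- trigger (a joint): Stroke of the trigger, m: 0 released, 0.016 fully squeezed; a spring (3 to 5 N) returns it when let go. It takes about 11 N to move the jaw freely and up to 18 N when the pad is pressed.
- jaw (a joint): Advance of the moving jaw, m, 0 to 0.088; begins at 0 to 0.03. A spring pawl on the trigger drives its toothed bar: each full squeeze and full release advances it 12 mm (the first 4 to 18; the stroke's first 4 mm idle); it stays when the trigger is let go. The free pad's face is at x = -8 mm + jaw: it touches a box that stands against the fixed jaw at jaw = 0.060.
- pad (a joint): How far the spring-loaded pad is pressed into the jaw, m: 0 free, 0.020 at the bottom; 400 N/m, so 4 N at half travel. The chrome rod behind the jaw head comes out by as much.
- jaw_head: Moving jaw: head and toothed bar (6 N drag); head 40 wide, z from 23 to 57 mm, with a 40 x 34 mm silicone pad in front of it; not to be touched by the robot. Its origin is at the clamp's when jaw = 0 and moves along x with it.
- organiser: Bystander: white weekly pill organiser with seven lids, 160 x 34 x 23 mm; origin under its centre.
- compact: Bystander: round steel mirror compact, 68 mm across, 14 high; origin under its centre.
- vial: Bystander: empty clear glass vial, upright, 28 mm across, 60 high; origin under its centre.
Things that resemble listed ones, but are neither listed nor needed, are in the scene too. Of the things like the bamboo_box, leave any that is grey or purple; of the rest the smaller one is meant.

How it is judged:
On the way, in this order (a step that is already met when the one before it is completed fails the run):
1. the box stands on the bed, lengthwise, within 10 mm of the fixed jaw, and is let go (x of box_center in the frame of seat between -0.01 and 0.004 m and y of box_center in the frame of seat between -0.011 and 0.011 m and z of box_center in the frame of seat between -0.004 and 0.004 m and angle between the x axis of box_center and the x axis of seat, either way round below 0.15 rad and angle between box_center's own z axis and vertical below 0.08 rad and contact force between the fingers and bamboo_box below 0.2 N), for 0.2 s.
2. the trigger is squeezed by the robot (value of joint trigger above 0.01 m and contact force between the fingers and trigger_lever above 1 N), for 0.1 s.
3. the trigger is let back to be pumped again (value of joint trigger below 0.004 m), for 0.05 s.
At the end, for the whole second after the job is handed in: Box flat on the bed, lengthwise within 0.15 rad, within 11 mm of the middle, touching the fixed jaw (over 0.4 N) and the pad (over 1 N); pad pressed in 4 to 17 of its 20 mm; fingers off the box and still holding the trigger squeezed (over 2 mm and 1 N) (x of box_center in the frame of seat between -0.005 and 0.004 m and y of box_center in the frame of seat between -0.011 and 0.011 m and z of box_center in the frame of seat between -0.004 and 0.004 m and angle between the x axis of box_center and the x axis of seat, either way round below 0.15 rad and angle between box_center's own z axis and vertical below 0.08 rad and contact force between the fingers and bamboo_box below 0.2 N and value of joint pad between 0.004 and 0.017 m and value of joint jaw above 0.058 m and contact force between jaw_head and bamboo_box above 1 N and contact force between fixed_jaw and bamboo_box above 0.4 N and value of joint trigger above 0.002 m and contact force between the fingers and trigger_lever above 1 N and linear speed of bamboo_box below 0.01 m/s); the arm keeps its last pose, push and grip.
It fails at once if the pad is pressed to the bottom (over 18.5 of 20 mm), crushing the box (value of joint pad above 0.0185 m).
It fails at once if the robot pushes the moving jaw itself (contact force between any of the arm, the fingers and jaw_head above 0.5 N).
It fails at once if the organiser is disturbed (distance of organiser from where it was at the start of the episode above 0.015 m).
It fails at once if the compact is disturbed (distance of compact from where it was at the start of the episode above 0.015 m).
It fails at once if the vial is disturbed (distance of vial from where it was at the start of the episode above 0.015 m).
It also fails if it takes over 64 s, if anything falls off the work surface, if the arm or the gripper's body presses on something with over 40 N, if the wrist force passes 120 N, or if a joint passes its speed limit or range.

## Working session

There is one attempt and no reset: what is moved stays moved. The work goes in short steps, each a Python script; the robot and the scene stay as the last script left them, time stands still between calls to the robot, and variables do not carry over. Pictures are saved under pics/ and viewed, about 8 in all and at most 12, crops included, and the job is handed in when it is done.

```bash
ls; mkdir -p pics; python3 - <<'E'
from workcell import bot
import cv2,numpy as np,pickle
d={}
for n in("scene","top"):
    c=bot.read_camera(n); d[n]=c; cv2.imwrite(f"pics/{n}0.png",c["pixels"]); R=np.array(c["R"]);print(n,c["fx"],c["cx"],c["cy"],-R.T@np.array(c["t"]),R[2])
pickle.dump(d,open("c0.pkl","wb"))
print(bot.current_clock(),bot.current_tool_rot())
E
```

```text
pics
scene 381.4257869707264 322.5270562919161 195.2615264839246 [1.05603798 0.65487336 0.67831265] [-0.46365952 -0.65414757 -0.59758749]
top 379.54178349947733 319.24577172180017 196.13994242897226 [0.48417305 0.02682039 1.01493187] [ 0.12958815 -0.02477858 -0.99125826]
0.1 [ 2.63924837e+00  1.70293412e+00 -2.54879500e-03]
```

View pics/top0.png

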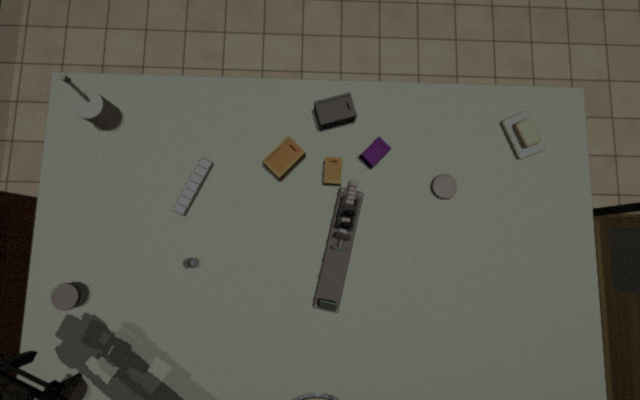

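View pics/scene0.png

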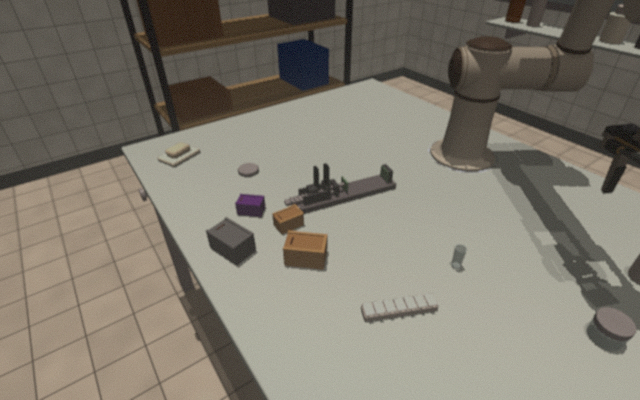

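Top view: large bamboo box (284,158), small bamboo box (333,170), grey (335,111) and purple (375,152) boxes. The smaller bamboo one at (333,170) fits, being neither grey nor purple. The clamp runs from (352,185) at the trigger end to (328,303) at the fixed jaw. The round compact appears at (444,186), with a similar disc at (66,295).

```bash
cat > h.py <<'E'
import numpy as np,cv2,pickle
def ray(c,uv):
    R=np.array(c["R"]);o=-R.T@np.array(c["t"])
    d=R.T@np.array([(uv[0]-c["cx"])/c["fx"],(uv[1]-c["cy"])/c["fy"],1]);return o,d/np.linalg.norm(d)
def plane(c,uv,z):
    o,d=ray(c,uv);return o+d*(z-o[2])/d[2]
def tri(c1,p1,c2,p2):
    o1,d1=ray(c1,p1);o2,d2=ray(c2,p2)
    s=np.linalg.lstsq(np.c_[d1,-d2],o2-o1,rcond=None)[0]
    a,b=o1+s[0]*d1,o2+s[1]*d2;return (a+b)/2,np.linalg.norm(a-b)
def proj(c,X):
    p=np.array(c["R"])@X+np.array(c["t"]);return np.array([c["fx"]*p[0]/p[2]+c["cx"],c["fy"]*p[1]/p[2]+c["cy"]])
E
python3 - <<'E'
from h import *
d=pickle.load(open("c0.pkl","rb"))
for n in d:
    im=d[n]["pixels"];hsv=cv2.cvtColor(im,cv2.COLOR_BGR2HSV)
    m=cv2.inRange(hsv,(5,110,60),(22,255,255))
    for c in cv2.findContours(m,0,2)[0]:
        if cv2.contourArea(c)>80:
            r=cv2.minAreaRect(c);print(n,cv2.contourArea(c),r)
            if n=="top": print([plane(d[n],q,.042)[:2].round(3) for q in cv2.boxPoints(r)])
a=cv2.resize(d["top"]["pixels"][145:320,255:400],None,fx=3.4,fy=3.4,interpolation=cv2.INTER_CUBIC)
b=cv2.resize(d["scene"]["pixels"][155:275,230:405],None,fx=3.4,fy=3.4,interpolation=cv2.INTER_CUBIC)
a=np.clip(a*1.8,0,255);b=np.clip(b*1.8,0,255)
cv2.imwrite("pics/cropt.png",a);cv2.imwrite("pics/crops.png",b)
E
```

```text
scene 702.5 ((305.1513671875, 241.7081298828125), (41.486045837402344, 22.35463523864746), 8.972625732421875)
scene 268.0 ((288.41241455078125, 214.9278564453125), (14.417916297912598, 28.0235538482666), 66.03751373291016)
scene 879.0 ((215.74375915527344, 33.07612991333008), (24.230592727661133, 116.07457733154297), 79.79602813720703)
top 134.5 ((599.9617309570312, 266.0029296875), (88.35435485839844, 4.064914226531982), 85.60128784179688)
[array([ 0.559, -0.719]), array([ 0.56, -0.73]), array([ 0.336, -0.73 ]), array([ 0.335, -0.719])]
top 312.5 ((332.5, 169.0), (24.0, 15.0), 90.0)
[array([ 0.715, -0.011]), array([ 0.716, -0.05 ]), array([ 0.652, -0.051]), array([ 0.651, -0.012])]
top 796.5 ((283.25, 156.74998474121094), (24.041629791259766, 36.06244659423828), 45.0)
[array([0.7  , 0.153]), array([0.771, 0.089]), array([0.726, 0.043]), array([0.656, 0.108])][ WARN:0@0.070] global loadsave.cpp:1063 imwrite_ Unsupported depth image for selected encoder is fallbacked to CV_8U.
```

View pics/cropt.png

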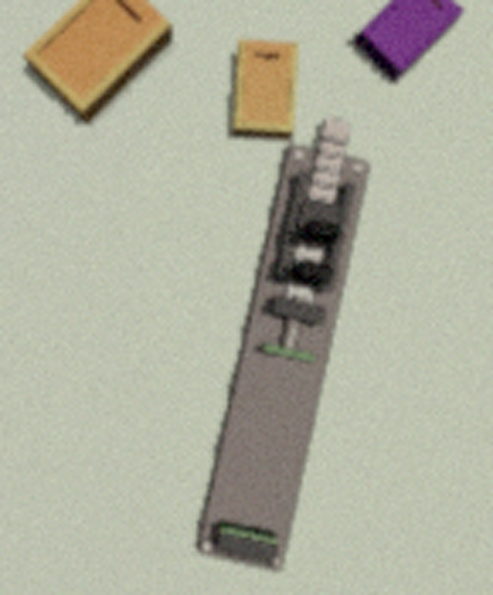

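View pics/crops.png

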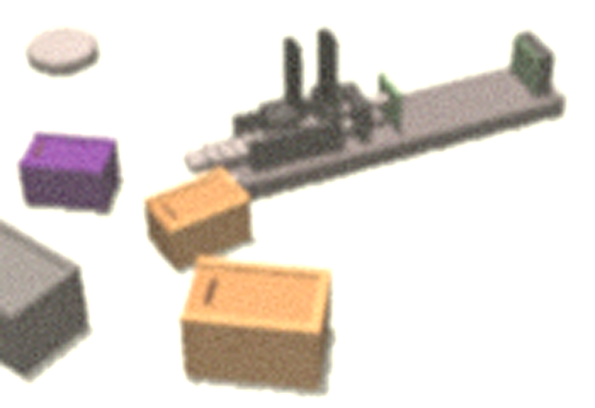

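```bash
cat > m.py <<'E'
from h import *
d=pickle.load(open("c0.pkl","rb"));T,S=d["top"],d["scene"]
t=lambda x,y:(255+(x+.5)/3.4-.5,145+(y+.5)/3.4-.5)
s=lambda x,y:(230+(x+.5)/3.4-.5,155+(y+.5)/3.4-.5)
for n,a,b in [("+x+y",(239,40),(182,240)),("+x-y",(298,41),(147,203)),("-x-y",(293,126),(224,170)),("-x+y",(235,125),(250,202)),
 ("trigtop",(319,231),(292,41)),("griptop",(313,270),(326,31)),("jawtopL",(217,527),(516,36)),
 ("base_f_+y",(200,548),(563,95)),("ringbar",(334,128),(190,158))]:
    X,e=tri(T,t(*a),S,s(*b));print(n,X.round(4),round(e,4))
P=[plane(T,t(*p),.02) for p in[(287,147),(370,162),(283,570),(200,548)]]
for p in P:print(p.round(4))
P=np.array(P);c=P.mean(0);ax=(P[2]+P[3]-P[0]-P[1])/2;print(np.linalg.norm(ax),np.linalg.norm(P[0]-P[1]),np.linalg.norm(P[2]-P[3]))
u=ax/np.linalg.norm(ax);print("mid",c,"yaw",np.degrees(np.arctan2(u[1],u[0])),"origin",c+u*.01)
E
python3 m.py
```

```text
+x+y [ 0.7152 -0.0081  0.034 ] 0.0086
+x-y [ 0.7161 -0.055   0.0387] 0.0045
-x-y [ 0.6483 -0.0513  0.0425] 0.0053
-x+y [ 0.65  -0.008  0.039] 0.0019
trigtop [ 0.5648 -0.0666  0.1239] 0.0044
griptop [ 0.5366 -0.0617  0.1256] 0.0019
jawtopL [ 0.3645 -0.0063  0.0861] 0.0209
base_f_+y [0.3321 0.0117 0.0217] 0.0009
ringbar [ 0.6531 -0.0869  0.0333] 0.0048
[ 0.6375 -0.0503  0.02  ]
[ 0.6272 -0.1154  0.02  ]
[ 0.3171 -0.0511  0.02  ]
[0.3322 0.0113 0.02  ]
0.31409862036479924 0.06591619596206819 0.06428901624951697
mid [ 0.47849049 -0.05135275  0.02      ] yaw 168.44548333428534 origin [ 0.46869315 -0.04934975  0.02      ]
```

```bash
cat >> h.py <<'E'
from scipy.spatial.transform import Rotation as Ro
O=np.array([.4687,-.0493,0]);YAW=np.radians(168.45)
U=np.array([np.cos(YAW),np.sin(YAW),0]);V=np.array([-U[1],U[0],0])
def cl(x,y,z): return O+U*x+V*y+np.array([0,0,z])
def down(deg): # tool z down, tool x at yaw deg
    a=np.radians(deg);x=np.array([np.cos(a),np.sin(a),0]);z=np.array([0,0,-1.])
    return Ro.from_matrix(np.c_[x,np.cross(z,x),z]).as_rotvec()
E
python3 - <<'E'
from h import *
from workcell import bot
box=np.array([.683,-.0306,0])
for dg in(88.4,-91.6):print(dg,bot.inverse_kinematics(box+[0,0,.01],down(dg)))
for dg in(78.45,-101.55):print(dg,bot.inverse_kinematics(cl(.087,0,.03),down(dg)))
for dg in(168.45,-11.55):print(dg,bot.inverse_kinematics(cl(-.0755,0,.075),down(dg)))
bot.set_gripper(.75)
bot.goto(box+[0,0,.16],down(88.4));print(bot.current_clock())
c=bot.read_camera("top");cv2.imwrite("pics/a_t.png",c["pixels"]);c=bot.read_camera("scene")
cv2.imwrite("pics/a_s.png",cv2.resize(cv2.convertScaleAbs(c["pixels"][110:300,190:430],alpha=1.7),None,fx=3,fy=3))
print(bot.current_ee_pos(),bot.current_clock(),bot.current_joints())
E
```

```text
88.4 [-2.21057159e-01  6.40268815e-01  1.39509249e+00 -4.44089210e-16
  1.10623135e+00 -1.76392822e+00]
-91.6 [-2.21057159e-01  6.40268815e-01  1.39509249e+00 -4.44089210e-16
  1.10623135e+00  1.37766444e+00]
78.45 [-3.99827548e-01 -9.88573369e-02  2.26285212e+00 -4.44089210e-16
  9.77597871e-01 -1.76903835e+00]
-101.55 [-3.99827548e-01 -9.88573369e-02  2.26285212e+00 -4.44089210e-16
  9.77597871e-01  1.37255431e+00]
168.45 None
-11.55 [-3.39353717e-01  2.37744529e-01  1.79884726e+00 -8.88178420e-16
  1.10500087e+00 -1.37768188e-01]
3.1417
[ 0.68300149 -0.02968005  0.16012819] 3.2417 [-2.19774256e-01  4.75293810e-01  1.31326871e+00  1.09847751e-04
  1.35292347e+00 -1.76381216e+00]
```

View pics/a_s.png

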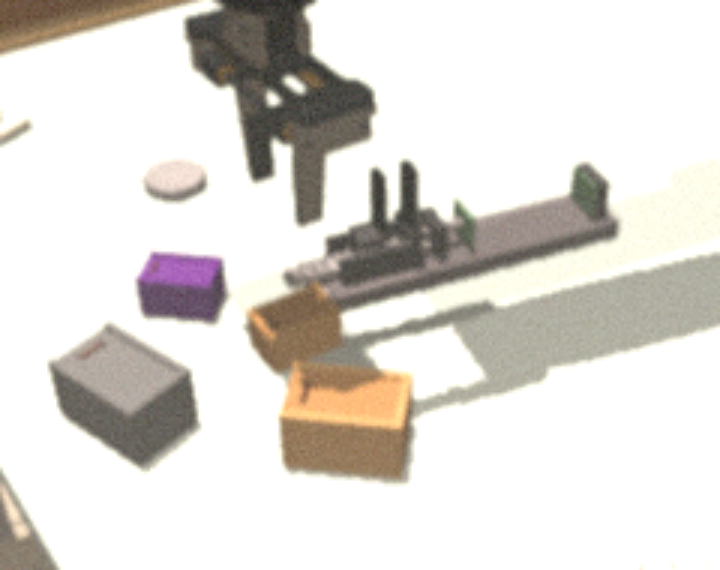

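```bash
python3 - <<'E'
from h import *
from workcell import bot
b=np.array([.683,-.0306,0])
bot.line_to(b+[0,0,.011],max_speed=.15);print(bot.current_contact_force())
bot.set_gripper(.3,15);print(bot.current_opening(),bot.current_contact_force())
bot.line_to(b+[0,0,.18],max_speed=.2);print(bot.current_opening(),bot.current_contact_force())
bot.goto(cl(.078,0,.18),down(78.45));print(bot.current_opening(),bot.current_ee_pos(),bot.current_clock())
c=bot.read_camera("top");p=bot.read_camera("scene");pickle.dump({"top":c,"scene":p},open("c1.pkl","wb"))
t=cv2.resize(cv2.convertScaleAbs(c["pixels"][170:330,240:400],alpha=1.7),None,fx=3,fy=3)
s=cv2.resize(cv2.convertScaleAbs(p["pixels"][80:240,300:405],alpha=1.7),None,fx=3,fy=3)
cv2.imwrite("pics/b.png",np.hstack([t,s]))
E
```

```text
[-0.42931581  0.53202328  0.84537296]
0.5021636839506093 [ 0.1702719  -0.01859383  2.66046803]
0.5013296940613221 [ 0.92507616 -0.03472378 -2.34499594]
0.5007320292889473 [ 0.39309374 -0.03396742  0.18036554] 6.9583
```

View pics/b.png

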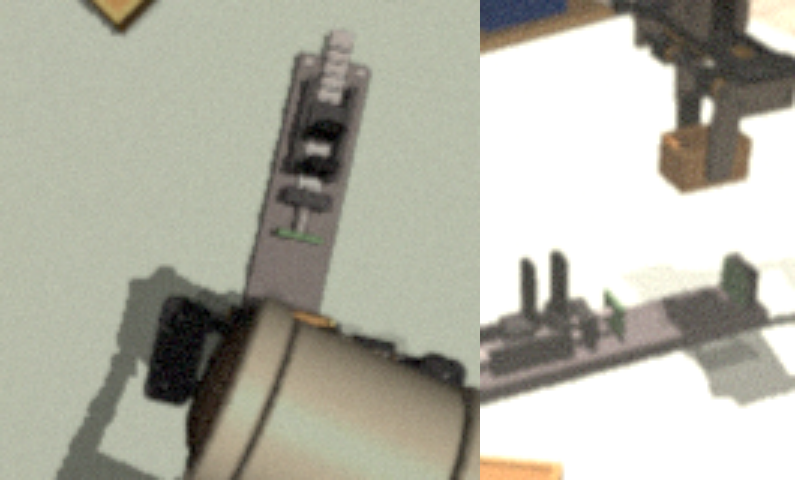

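The box is held at a 46 mm opening above the bed. Next I lower it and slide it to the fixed jaw under force watch.

```bash
python3 - <<'E'
from h import *
from workcell import bot
F=lambda:np.array(bot.current_contact_force())
bot.line_to(cl(.074,0,.18));bot.hold(.1);f0=F()
bot.line_to(cl(.074,0,.036),max_speed=.12);z=.036
while z>.024:
    bot.hold(.08);f=F()-f0
    if f[2]>1.5:break
    z-=.0015;bot.line_to(cl(.074,0,z),max_speed=.03)
print("z",z,bot.current_ee_pos(),f)
z+=.0008;x=.074
bot.line_to(cl(x,0,z),max_speed=.03);bot.hold(.1);g0=F()
while x<.098:
    x+=.0015;bot.line_to(cl(x,0,z),max_speed=.03);bot.hold(.05);g=(F()-g0)@U
    if g<-4:break
print("x",x,g,bot.current_ee_pos(),(np.array(bot.current_ee_pos())-O)@U)
bot.line_to(cl(x-.0012,0,z-.001),max_speed=.03)
print(bot.current_clock(),bot.current_opening())
E
```

```text
z 0.029999999999999992 [ 0.39668529 -0.03465112  0.03105152] [-4.23524402  0.99377788 11.69147421]
x 0.0845 -4.055299778329818 [ 0.38608859 -0.03247561  0.03107377] 0.08430718895815323
12.875 0.4976666654277636
```

```bash
python3 - <<'E'
from h import *
from workcell import bot
bot.set_gripper(.66);bot.hold(.15)
p=np.array(bot.current_ee_pos());bot.line_to([p[0],p[1],.19],max_speed=.2)
bot.set_gripper(1.)
bot.goto(cl(-.0755,0,.20),down(-11.55))
bot.hold(.2);print(bot.current_clock(),bot.current_ee_pos(),bot.current_contact_force())
c=bot.read_camera("top");p=bot.read_camera("scene");pickle.dump({"top":c,"scene":p},open("c2.pkl","wb"))
t=cv2.resize(cv2.convertScaleAbs(c["pixels"][170:330,240:400],alpha=1.7),None,fx=3,fy=3)
s=cv2.resize(cv2.convertScaleAbs(p["pixels"][80:240,300:405],alpha=1.7),None,fx=3,fy=3)
cv2.imwrite("pics/c.png",np.hstack([t,s]))
E
```

```text
16.6667 [ 0.54251634 -0.06438084  0.20015313] [-0.1524677  -0.57165358 -0.27973839]
```

View pics/c.png

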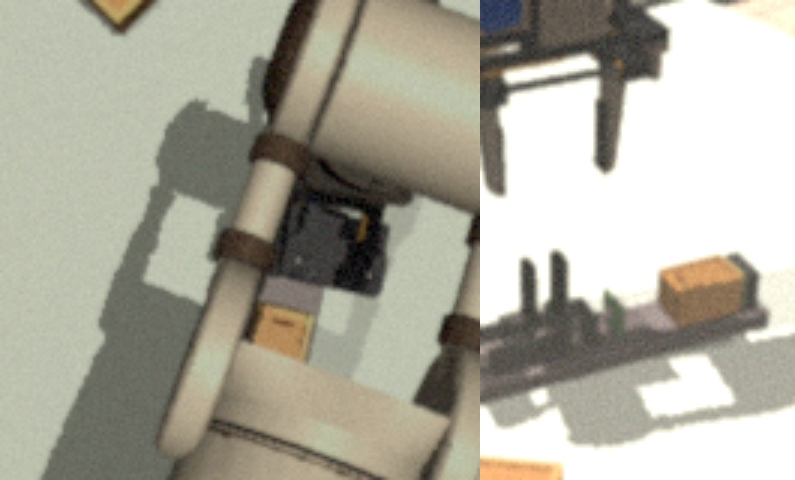

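```bash
cat >> h.py <<'E'
def greens(c,lo,hi):
    """clamp-frame x,y,z of green blobs of scene view cast on clamp plane y=0"""
    im=cv2.convertScaleAbs(c["pixels"],alpha=2).astype(int);b,g,r=cv2.split(im.astype(np.uint8))
    m=((g.astype(int)-r>12)&(g.astype(int)-b>8)).astype(np.uint8)
    m[:150]=0;m[230:]=0;m[:,:lo]=0;m[:,hi:]=0
    n,l,st,ce=cv2.connectedComponentsWithStats(m)
    out=[]
    for i in range(1,n):
        if st[i,4]>8:
            o,d=ray(c,ce[i]);X=o+d*(-((o-O)@V)/(d@V))
            out.append((st[i].tolist(),ce[i].round(1).tolist(),(((X-O)@U)*1000).round(1),(X[2]*1000).round(1)))
    return out
E
python3 - <<'E'
from h import *
for f in("c0","c1","c2"):
    d=pickle.load(open(f+".pkl","rb"))
    print(f);[print("  ",g) for g in greens(d["scene"],300,400)]
    if f!="c2":
        c=d["top"];im=c["pixels"].astype(int);m=((im[...,1]-im[...,2]>6)&(im[...,1]-im[...,0]>4)).astype(np.uint8)
        m[:235]=0;m[310:]=0;m[:,:310]=0;m[:,362:]=0
        n,l,st,ce=cv2.connectedComponentsWithStats(m)
        for i in range(1,n):
            if st[i,4]>5: X=plane(c,ce[i],.057);print("  top",st[i],ce[i].round(1),((X-O)@U*1000).round(1),((X-O)@V*1000).round(1))
E
```

```text
c0
   ([342, 177, 6, 7, 16], [344.5, 180.4], np.float64(-9.0), np.float64(53.1))
  top [333 246  15   5  31] [339.6 248.3] -10.1 -0.7
  top [320 299  16   6  36] [327.  301.6] 123.4 -3.5
c1
   ([342, 177, 6, 7, 17], [344.4, 180.3], np.float64(-9.5), np.float64(53.5))
  top [332 246  16   5  32] [339.1 248.2] -10.1 -1.9
c2
```

```bash
sed -i 's/m=((g.astype(int)-r>12)&(g.astype(int)-b>8))/g=g.astype(float);m=((g>1.12*r+2)\&(g>1.05*b+1))/' h.py
python3 - <<'E'
from h import *
from workcell import bot
print(greens(pickle.load(open("c0.pkl","rb"))["scene"],300,400),greens(pickle.load(open("c2.pkl","rb"))["scene"],300,400))
bot.line_to(cl(-.0755,0,.075),max_speed=.15);bot.hold(.1)
print(bot.current_contact_force(),bot.current_ee_pos());t=bot.current_clock()
bot.set_gripper(.24,40);bot.hold(.15);print("sq",bot.current_opening()*92,bot.current_contact_force(),(np.array(bot.current_ee_pos())-O)@U)
c=bot.read_camera("scene");print(greens(c,300,400))
bot.set_gripper(.70);bot.hold(.15);print("rel",bot.current_opening()*92,bot.current_contact_force(),bot.current_clock()-t,bot.current_clock())
p=bot.read_camera("scene");print(greens(p,300,400));pickle.dump({"scene":p,"sq":c},open("c3.pkl","wb"))
q=[cv2.resize(cv2.convertScaleAbs(k["pixels"][110:225,300:405],alpha=1.9),None,fx=3.8,fy=3.8) for k in(c,p)]
cv2.imwrite("pics/d.png",np.hstack(q))
E
```

```text
[] []
[ 0.88976114 -0.49360509 -0.30201038] [ 0.54368549 -0.06477083  0.07632614]
sq 24.69874161056857 [-8.39157563  0.67924357  5.93334568] -0.07439502280651776
[]
rel 64.36886446123002 [ 0.06110156 -0.21577885 -0.70497643] 2.099999999999998 19.95
[]
```

View pics/d.png

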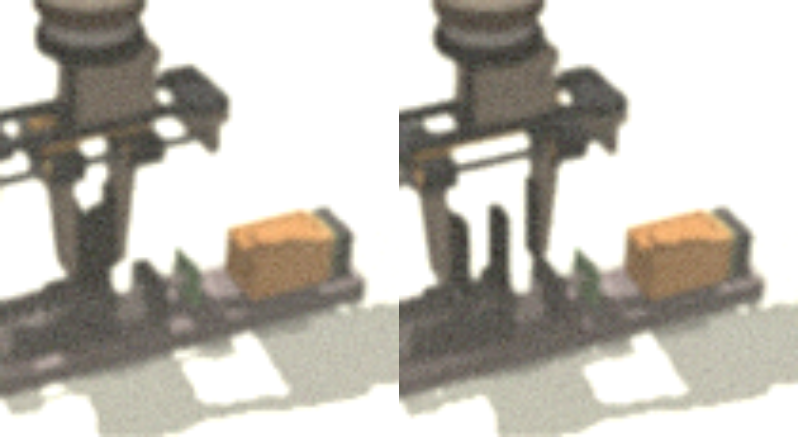

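```bash
python3 - <<'E'
s=open("h.py").read()
a=s.index("    im=cv2.convertScaleAbs(c[");b=s.index("    m[:150]")
s=s[:a]+'''    im=cv2.GaussianBlur(c["pixels"],(3,3),0).astype(int)
    m=((im[...,1]-im[...,2]>TH)&(im[...,1]-im[...,0]>TH//2)).astype(np.uint8)
'''+s[b:]
open("h.py","w").write("TH=4\n"+s)
E
python3 - <<'E'
import h
from h import *
im=pickle.load(open("c3.pkl","rb"))["scene"]["pixels"];print(im[180:187,344:354].tolist()[3])
for h.TH in(2,4):
  for f,k in(("c0","scene"),("c1","scene"),("c2","scene"),("c3","sq"),("c3","scene")):
    print(h.TH,f,[g for g in greens(pickle.load(open(f+".pkl","rb"))[k],330,400)])
E
```

```text
[[67, 72, 77], [67, 68, 77], [65, 70, 75], [57, 63, 67], [61, 66, 68], [55, 62, 62], [49, 60, 59], [46, 59, 55], [55, 66, 62], [76, 82, 88]]
2 c0 [([381, 166, 8, 15, 78], [384.4, 172.8], np.float64(126.2), np.float64(43.0)), ([341, 176, 7, 9, 33], [344.1, 179.7], np.float64(-10.4), np.float64(55.9)), ([344, 186, 3, 5, 11], [345.3, 187.7], np.float64(-5.5), np.float64(25.9))]
2 c1 [([381, 166, 8, 16, 74], [384.3, 173.4], np.float64(126.1), np.float64(40.8)), ([341, 176, 7, 15, 53], [344.4, 181.8], np.float64(-9.0), np.float64(48.1))]
2 c2 [([341, 176, 7, 15, 45], [344.4, 182.9], np.float64(-9.1), np.float64(44.4))]
2 c3 [([347, 177, 6, 13, 40], [349.7, 183.1], np.float64(8.6), np.float64(38.4))]
2 c3 [([346, 175, 6, 15, 40], [348.9, 181.9], np.float64(5.7), np.float64(43.6))]
4 c0 [([381, 167, 6, 7, 20], [383.6, 169.8], np.float64(122.0), np.float64(54.9)), ([342, 177, 6, 7, 22], [344.4, 180.1], np.float64(-9.3), np.float64(54.2))]
4 c1 [([382, 172, 6, 6, 19], [384.3, 174.7], np.float64(126.4), np.float64(35.8)), ([342, 176, 6, 9, 25], [344.5, 180.1], np.float64(-9.1), np.float64(54.0))]
4 c2 [([342, 177, 3, 5, 10], [342.8, 178.9], np.float64(-14.7), np.float64(59.8))]
4 c3 [([349, 181, 3, 9, 12], [350.3, 184.8], np.float64(10.9), np.float64(31.6))]
4 c3 []
```

```bash
python3 - <<'E'
import h
from h import *
h.TH=2
from workcell import bot
X=lambda:round(((np.array(bot.current_ee_pos())-O)@U)*1000,1)
for k in range(3):
    for o in np.linspace(.56,.24,5) if k==2 else [.24]:
        bot.set_gripper(o,40)
        if k==2: print("  ",round(bot.current_opening()*92,1),round(np.array(bot.current_contact_force())@U,1),X())
    bot.hold(.1);print("sq",bot.current_opening()*92)
    print([(g[0][4],g[1],g[2]) for g in greens(bot.read_camera("scene"),330,381)])
    bot.set_gripper(.68);bot.hold(.1)
    c=bot.read_camera("scene");print("rel",bot.current_opening()*92,[(g[0][4],g[1],g[2]) for g in greens(c,330,381)],bot.current_clock())
pickle.dump({"scene":c},open("c4.pkl","wb"))
cv2.imwrite("pics/e.png",cv2.resize(cv2.convertScaleAbs(c["pixels"][150:215,310:405],alpha=1.9),None,fx=7,fy=7,interpolation=cv2.INTER_CUBIC))
E
```

```text
sq 24.444893387675968
[(41, [352.8, 181.7], np.float64(18.8))]
rel 62.34424007109651 [(40, [353.0, 181.6], np.float64(19.2))] 21.675
sq 25.090189184035413
[(45, [356.2, 179.1], np.float64(29.7))]
rel 62.43122208883258 [(47, [356.3, 179.3], np.float64(30.1))] 23.3333
   51.7 -3.0 -76.0
   44.2 -7.1 -76.8
   37.0 -9.7 -77.6
   29.3 -6.2 -76.7
   24.7 5.5 -74.4
sq 24.864659609785924
[(37, [360.0, 179.1], np.float64(42.6))]
rel 62.63464058715088 [(44, [359.9, 178.6], np.float64(42.1))] 25.8917
```

View pics/e.png

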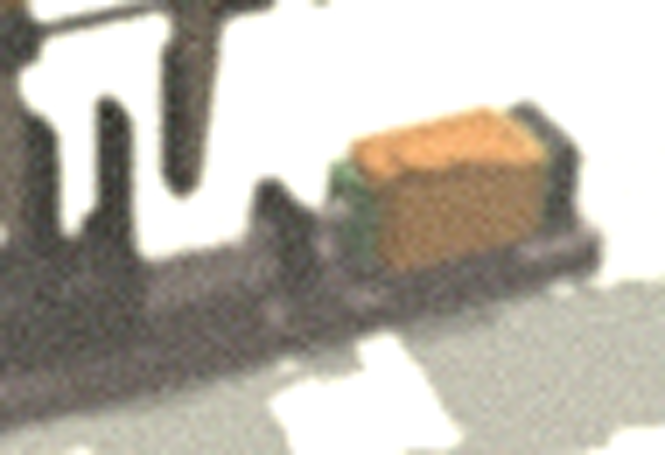

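```bash
cat >> h.py <<'E'
def st(bot):
    o=bot.current_opening()*92;x=((np.array(bot.current_ee_pos())-O)@U)*1000
    return round(x-o/2+104,1),round(float(np.array(bot.current_contact_force())@U),1)
def gx(bot):
    c=bot.read_camera("scene");return c,[(g[0][4],g[1],float(g[2])) for g in greens(c,330,381)]
E
python3 - <<'E'
import h
from h import *
h.TH=2
from workcell import bot
bot.set_gripper(.80);bot.line_to(cl(-.071,0,.075),max_speed=.05);bot.hold(.1);print(st(bot))
for o in np.arange(.70,.33,-.03):
    bot.set_gripper(o,40);bot.hold(.05);print(round(o,2),st(bot))
c,g=gx(bot);print(g,bot.current_clock());pickle.dump({"scene":c},open("c5.pkl","wb"))
cv2.imwrite("pics/f.png",cv2.resize(cv2.convertScaleAbs(c["pixels"][150:215,310:405],alpha=1.9),None,fx=7,fy=7,interpolation=cv2.INTER_CUBIC))
E
```

```text
(np.float64(-3.7), 1.0)
0.7 (np.float64(0.6), 0.1)
0.67 (np.float64(1.7), -3.3)
0.64 (np.float64(3.3), -3.8)
0.61 (np.float64(4.7), -2.9)
0.58 (np.float64(5.1), -8.7)
0.55 (np.float64(6.0), -9.7)
0.52 (np.float64(7.6), -9.9)
0.49 (np.float64(8.7), -9.1)
0.46 (np.float64(9.9), -10.2)
0.43 (np.float64(11.4), -10.9)
0.4 (np.float64(12.6), -11.1)
0.37 (np.float64(13.9), -12.5)
0.34 (np.float64(15.3), -11.9)
[(34, [362.1, 178.1], 49.4)] 30.65
```

View pics/f.png

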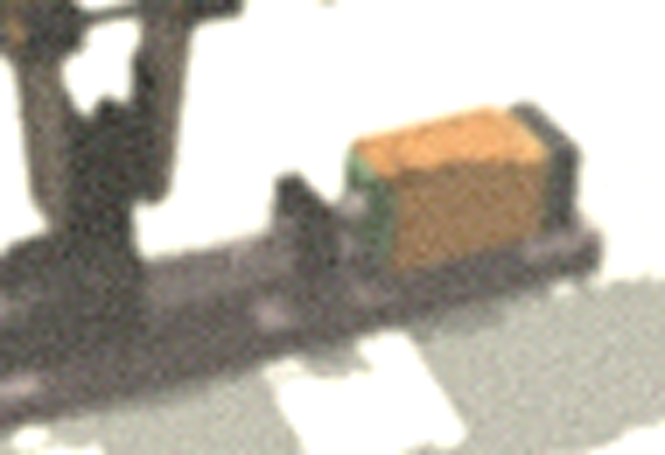

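Contact happened partway through this stroke: the pad image moved 7 mm for about 12 mm of jaw travel, and the trigger load rose about 2 N. So the pad is in by about 5 mm. One more partial pump adds about 5 mm.

```bash
python3 - <<'E'
import h
from h import *
h.TH=2
from workcell import bot
bot.set_gripper(.80);bot.hold(.15);print(st(bot));print(gx(bot)[1])
for o in np.arange(.70,.30,-.03):
    bot.set_gripper(o,40);bot.hold(.05);s=st(bot);print(round(o,2),s)
    if s[0]>=9.0:break
bot.hold(.3);print(st(bot))
c,g=gx(bot);print(g,bot.current_clock());pickle.dump({"scene":c},open("c6.pkl","wb"))
cv2.imwrite("pics/g.png",cv2.resize(cv2.convertScaleAbs(c["pixels"][150:215,310:405],alpha=1.9),None,fx=7,fy=7,interpolation=cv2.INTER_CUBIC))
E
```

```text
(np.float64(-3.5), 0.0)
[(34, [362.2, 178.8], 49.9)]
0.7 (np.float64(0.6), -0.2)
0.67 (np.float64(1.6), -4.4)
0.64 (np.float64(3.0), -6.0)
0.61 (np.float64(3.3), -9.3)
0.58 (np.float64(4.3), -11.5)
0.55 (np.float64(5.6), -10.8)
0.52 (np.float64(6.8), -11.4)
0.49 (np.float64(8.1), -13.0)
0.46 (np.float64(9.3), -13.1)
(np.float64(9.4), -13.7)
[(31, [362.5, 178.7], 51.1)] 34.75
```

View pics/g.png

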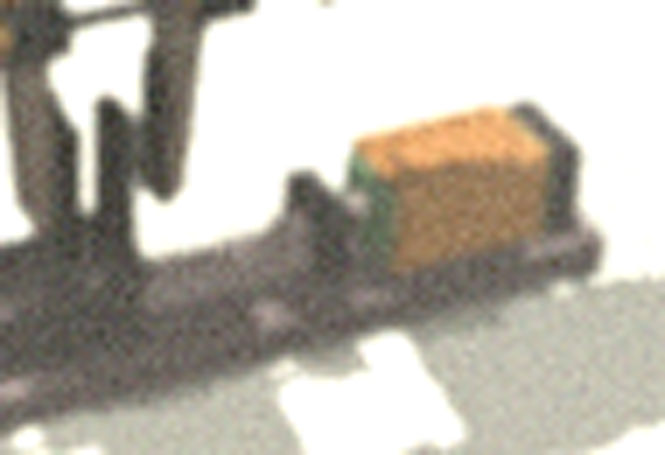

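```bash
python3 - <<'E'
from h import *
from workcell import bot
bot.hold(.3);print(st(bot),bot.current_clock());bot.job_done()
E
```

```text
(np.float64(9.1), -13.3) 35.05
the job is handed in; nothing more can be done
```

I placed the small bamboo box on the clamp bed, ended with the pad pressed in about half way, and handed the job in at 35 s of the 64 s allowed. No verdict comes back, so what follows rests on my own readings.

**What I did:** I slid the box along the bed until it touched the fixed jaw (about 4 N on the wrist) and let go. Then I made five full pumps and one partial one, and finished still holding the trigger squeezed.

**Last checks:**
- **Trigger:** stroke about 9 mm, with about 13.5 N on the wrist along the clamp.
- **Pad:** two estimates agree on about 10 of its 20 mm. The trigger load was about 4 N above the free-running level. In the images the jaw head advanced about 10 mm more than the pad after contact.
- **Box:** the last picture shows it flat between the pad and the fixed jaw. I judged this by eye and did not measure its final pose.

**Disagreements and gaps:**
- Camera readings of the pad face scattered by about 2–3 mm because of shadow, so I based the pad depth on forces and differences between images.
- The free-running load read about 9.7 N against the stated 11 N.
- The arm blocked the top view during pumping. I did not check the positions of the organiser, compact and vial at the end, but the arm never went near them.

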